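# Hold a spring clamp open over a wet glue joint

## Robot

A 7-joint arm with a two-finger parallel gripper is mounted at the origin on the work surface. World frame = base frame: x ahead of the robot, y to its left, z up, the work surface at z = 0. Lengths are in m, angles in rad, forces in N, time in s.
With the tool pointing down it reaches from about 0.4 to 0.85 m from the base axis. Payload 10.4 kg.
Tool frame: the origin (TCP) lies midway between the tips of the shut fingers; the grasp point (between the pads) lies 19 mm behind it; z points along the fingers, y is the line along which they close (so a half turn about z gives the same grasp; the last joint's range is limited). The gripper opens to 87 mm and grips with 3 to 60 N. Pads are 19 mm wide; open, the fingers measure 117 mm over their backs; the gripper's body (75 mm by 190 mm) begins 51 mm behind the grasp point.
Start: joints at [1.108, 0.332, -0.065, 1.46, 0.022, 1.35, -0.088], TCP at [0.266, -0.566, 0.223] pointing down, gripper open.
Joint ranges: [-2.6, 2.6], [-0.5, 2.12], [-1.47, 1.34], [0.16, 2.42], [-1.27, 4.41], [0.06, 2.06], [-2.6, 2.6]. Speed limits (rad/s): [2.22, 2.22, 2.79, 2.79, 3.14, 3.14, 3.14].

## Interface

Orientations are given as a unit quaternion [x, y, z, w].
In Python, from cell import env, viewer gives the robot as it stands. The module is installed in compiled form; this text tells all that it offers.
- The arm moves only by the shell command python3 -m handwheel 'ROWS' [FORCE]. ROWS is JSON, a list of rows, each a list of 3 entries, a list of its own where there are three numbers: the shift along the tool's x, y, z in units of 0.2 m (1.0 is 0.2 m), then the turn, a rotation vector about the tool's x, y, z in units of 30 degrees (1.0 is 30 degrees), then the finger opening in mm, from 0 to 87. A call has 1 to 12 rows; each row is the pose to reach, as a shift and turn from the pose commanded when the call began, along the tool's axes at that moment; what a row does not reach only later rows make up. A row lasts 1/12 s, in which the tool goes at most 41.7 mm and 7.16 degrees, less where a joint would pass 70% of its speed; a pose out of reach is approached as far as the arm can. A call with a number of a shift or a turn outside -1 to 1 is refused whole. A call with a gripper value outside its range is refused whole. The fingers move at their own pace and stop on an object; FORCE is the grip in N (left out, the last holds). Time passes only in rows, so rows that repeat a pose let the fingers close. It gives the time, the measured TCP pose, the force, the opening and the grip force at its end, in the units of the state.
- env.state(): the state, without advancing time (a new reading comes with each control period).
- viewer.snapshot(name): name is "side" or "top"; returns (picture, depth): 420x560x3 uint8, red, green, blue; 420x560 float32, m along the optical axis (not along the pixel's ray), 0 where there is no reading.
- viewer.calibration(name): a dict with "fovy" (degrees; the focal length in pixels is half the picture's height over the tangent of half this angle, whatever the lens; pixels are square), "cx", "cy" (the principal point, pixels), "extrinsics" (4x4, takes a point from world to camera coordinates). Camera axes: x right, y down, z forward; pixel columns grow to the right and rows downward; lengths in m; the calibration is good to about 2 mm. A picture is of the moment at which its call begins. calibration takes no time and is no camera call.
- env.close_job(): hands the job in; it is judged then, once.
The state is a dict: "clock": time; "qpos": joint angles; "joint_velocities": joint speeds; "effort": joint torques, N m; "eef_pos": TCP position; "orientation": TCP orientation; "ft_force": force on the tool from outside, world axes, zero at the start; "torque": the same for the moment, N m; "width": finger opening in m; "grasp_force": force on a finger pad.
Only numpy, scipy, OpenCV 4.12 (cv2) and the standard library are available. Lean on these libraries where they do the work, as an engineer would, in place of code of your own. Each camera call takes 0.05 s, during which the arm holds its last target. There are 200 camera calls.

## Task

Take the larger spring clamp off the clamp rail by squeezing its handles, carry it to the plaque standing in its feet, and lower its jaws into the gap between the two clamps already there. Finish holding it squeezed open, its two jaw pads gaping clear of the wood on either side of the top edge, about half way down the lath and midway between the other two clamps, so that I can slip packing in before it bites. The glue is wet: do not bump the plaque or its clamps on the way, and leave the other things on the bench where they are.

Things in the scene. Friction and masses are not known exactly. Their poses are not given: they have to be found in the camera images.
- clamp: Spring clamp to use, the larger on the rail: steel levers, black vinyl on handles and jaw pads; 120 mm tall, 22 mm wide along y, about 130 g. Sits astride the rail's lath, handles up, jaws down. Origin: its pivot pin, 70 mm above the bench; rises 35 mm to clear the lath. y along the pin and lath, z up, levers on -x (front) and +x (back). Squeezing the handles spreads the jaws.
- jaw_front (a point): Centre of the inner face of the clamp's -x jaw pad, 46 mm below the pivot at the start (44 mm squeezed). Pads: 12 mm tall, 22 mm wide, 6 mm thick; they end 6 mm below this point. The two faces are 6 mm apart on the rail, about 28 mm with the handles squeezed to 30 mm, 33 mm at the stop.
- jaw_back (a point): Centre of the inner face of the clamp's +x jaw pad, 46 mm below the pivot at the start (44 mm squeezed). Pads: 12 mm tall, 22 mm wide, 6 mm thick; they end 6 mm below this point. The two faces are 6 mm apart on the rail, about 28 mm with the handles squeezed to 30 mm, 33 mm at the stop.
- lever_front (a joint): Opening angle of each clamp lever (both turn alike): 0 as it grips the 6 mm lath of the rail, positive as the jaws open, 0.25 with the handles squeezed to 30 mm over the outside, 0.30 at the stop, -0.06 fully shut.
- rack: Clamp rail, fixed: wooden board 75 x 240 x 18 mm, long along y, with an upright lath 6 mm thick along its middle, top 48 mm above the bench. The clamp stands from 65 mm on the -y side to 25 mm on the +y side of the middle. A smaller clamp (75 mm tall, to be left) is parked 88 mm from the middle on the +y side. Origin: centre of the underside.
- work: Plaque being glued, fixed: upright plywood panel 270 mm long (y), top edge 110 mm above the bench, in two slotted wooden feet, palm-tree cut-out on the +x face. A lath 8 mm thick, 30 mm tall is glued to the -x face, flush with the top edge: 14 mm of wood in all, x = -7 to +7 mm. The two fitted clamps belong to it. Origin: centre of the underside.
- edge_mid (a point): Middle of the plaque's top edge, centred in the 14 mm thickness and midway between the fitted clamps; axes as the plaque's (x through the wood, y along the edge, z up).
- clamp_left: Fitted clamp on the plaque, same make as the one to use, 90 mm from the middle on the plaque's +y side, 24 mm wide along the edge. Origin: its pivot, 141 mm above the bench; its handles reach up to 211 mm and span 51 mm across the edge.
- clamp_right: Fitted clamp on the plaque, same make as the one to use, 90 mm from the middle on the plaque's -y side, 24 mm wide along the edge. Origin: its pivot, 141 mm above the bench; its handles reach up to 211 mm and span 51 mm across the edge.
- handle_front (a point): Centre of the 12 mm thick round bar, parallel to the pin, that ends the clamp's -x handle: at the start 62 mm above the pivot and 25 mm to the side, so 62 mm over the outside of both bars. A spring resists squeezing: 8 N on each handle at the start, about 16 N at 30 mm over the outside (bars then 66 mm above the pivot), 18 N at the stop, 23 mm.
- handle_back (a point): Centre of the 12 mm thick round bar, parallel to the pin, that ends the clamp's +x handle: at the start 62 mm above the pivot and 25 mm to the side, so 62 mm over the outside of both bars. A spring resists squeezing: 8 N on each handle at the start, about 16 N at 30 mm over the outside (bars then 66 mm above the pivot), 18 N at the stop, 23 mm.
- glue: White glue bottle, 56 mm across, 150 mm tall, standing between the rail and the plaque. To be left alone. Origin: centre of the underside.
- tape_roll: Paper tape roll lying flat, 96 mm across, 24 mm tall, between the rail and the plaque, nearer the robot. To be left alone. Origin: centre of the underside.
- varnish: Steel varnish tin, 80 mm across, 90 mm tall, at the back of the bench. To be left alone. Origin: centre of the underside.
- sanding_block: Cork sanding block, 70 x 110 x 28 mm, at the back. To be left alone. Origin: centre of the underside.
- screwdriver: Screwdriver, 190 mm long, lying at the back. To be left alone. Origin: under its middle.
- screw_jar: Glass jar, 64 mm across, 75 mm tall, at the back. To be left alone. Origin: centre of the underside.
- glue_brush: Small glue brush, 140 mm long, lying near the robot. To be left alone. Origin: under its middle.
There are look-alikes about, which are no part of the job. Leave any blue or green look-alike of the clamp alone.

How it is judged:
On the way:
1. the clamp, squeezed open in the fingers, is lifted clear of the clamp rail (contact force between clamp and the fingers above 3 N and contact force between clamp and rack below 0.1 N and height (world z) of clamp above 0.12 m and value of joint lever_front above 0.05 rad), for 0.2 s.
At the end, for the whole second after the job is handed in: held open and still in the fingers (over 4 N); jaw pads on opposite sides of the edge, each centre 3 mm or more clear of the wood and 5 to 27 mm below the edge; pivot within 20 mm of midway between the fitted clamps, square to the edge within 0.2 rad; touching neither plaque nor fitted clamps (((x of jaw_front in the frame of edge_mid below -0.01 m and x of jaw_back in the frame of edge_mid above 0.01 m) or (x of jaw_back in the frame of edge_mid below -0.01 m and x of jaw_front in the frame of edge_mid above 0.01 m)) and z of jaw_front in the frame of edge_mid between -0.027 and -0.005 m and z of jaw_back in the frame of edge_mid between -0.027 and -0.005 m and y of clamp in the frame of edge_mid between -0.02 and 0.02 m and angle between the y axis of clamp and the y axis of work, either way round below 0.2 rad and contact force between clamp and the fingers above 4 N and contact force between clamp and work below 0.3 N and linear speed of clamp below 0.02 m/s); the arm keeps its last pose, push and grip.
It fails at once if the plaque or one of its clamps is bumped (over 6 N) (contact force between any of clamp, the arm, the fingers and work above 6 N).
It fails at once if another thing on the bench is shifted by more than 30 mm (distance of any of glue, tape_roll, varnish, sanding_block, screwdriver, screw_jar, glue_brush from where it was at the start of the episode above 0.03 m).
It also fails if it takes over 48 s, if anything falls off the work surface, if the arm or the gripper's body presses on something with over 40 N, if the wrist force passes 120 N, or if a joint passes its speed limit or range.

## Working session

There is one attempt and no reset: what is moved stays moved. The work goes in short steps, Python scripts to look and compute and a shell command to move; the robot and the scene stay as the last step left them, time stands still between calls to the robot, and variables do not carry over. Pictures are saved under pics/ and viewed, at most 10 in all, crops included, and the job is handed in when it is done.

```bash
mkdir -p pics; python3 - <<'E'
from cell import env, viewer
import cv2, numpy as np
for n in("side","top"):
    p,d=viewer.snapshot(n); cv2.imwrite(f"pics/{n}0.png",p[:,:,::-1]); np.savez(f"pics/{n}0.npz",p=p,d=d)
    print(viewer.calibration(n))
print(env.state())
E
```

```text
{'fovy': 57.31945876171031, 'cx': 276.52789104129107, 'cy': 205.94448666500338, 'extrinsics': array([[ 9.77585572e-01, -2.10537796e-01,  5.33766671e-04,
        -5.44436856e-01],
       [-1.20711170e-01, -5.62569109e-01, -8.17890464e-01,
         1.85471985e-01],
       [ 1.72497136e-01,  7.99493486e-01, -5.75373708e-01,
         7.93055648e-01],
       [ 0.00000000e+00,  0.00000000e+00,  0.00000000e+00,
         1.00000000e+00]])}
{'fovy': 57.008197502922485, 'cx': 279.925720547822, 'cy': 213.7757601617862, 'extrinsics': array([[ 0.01850942, -0.99925581,  0.03384117, -0.02048198],
       [-0.99297024, -0.02232958, -0.11623891,  0.59079833],
       [ 0.11690807, -0.03145176, -0.99264459,  1.03394705],
       [ 0.        ,  0.        ,  0.        ,  1.        ]])}
{'clock': 0.1, 'qpos': array([ 1.1083977 ,  0.33276859, -0.06472401,  1.46086152,  0.02160317,
        1.349873  , -0.08847752]), 'joint_velocities': array([ 1.39049974e-04, -2.76523149e-03,  4.05855526e-05, -3.99933562e-03,
       -8.50880716e-04, -4.67120827e-05,  1.44199556e-04]), 'effort': array([ 1.32288533e-03, -6.24544644e+01,  2.47076398e-02, -3.90724218e+01,
       -6.11646334e-02,  3.64730414e-02,  1.30760693e-06]), 'eef_pos': array([ 0.26596344, -0.56521217,  0.22185658]), 'orientation': array([ 9.75912128e-01,  2.18163124e-01, -1.56844764e-04, -5.86788050e-04]), 'ft_force': array([0.10440489, 0.14580115, 0.03331682]), 'torque': array([ 0.06332693, -0.00550564, -0.02325473]), 'grasp_force': 0.0, 'width': 0.08665452617309823}
```

View pics/side0.png

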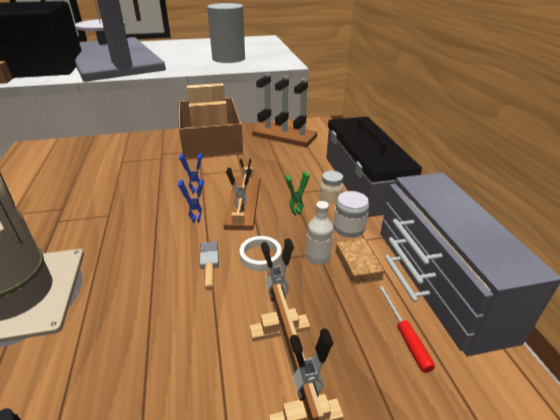

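View pics/top0.png

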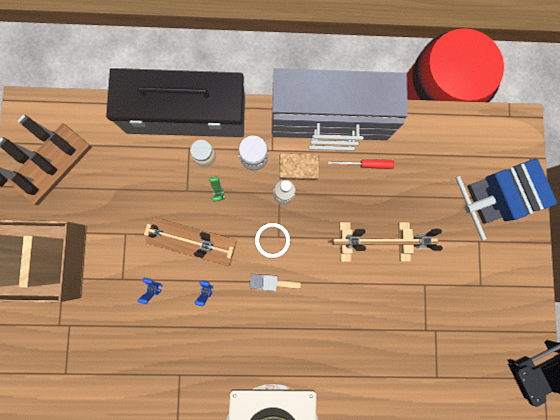

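The side picture shows the rail at about (240,195) with clamps on it, the plaque at (295,350), blue clamps at (192,185) and a green one at (297,192). In the top picture the candidates are:
- Rail clamp at (205,243): handles dark, steel levers.
- Rail clamp at (150,230): smaller, at the rail's +y end.
- Blue clamps at (150,290) and (205,292), and a green one at (216,188), all standing off the rail.
- Fitted clamps at (355,240) and (430,240), on the plaque.

The one at (205,243) fits: it is black and steel, on the rail, and the larger of the two. I'll confirm it in a crop.

```bash
cat > h.py <<'E'
import numpy as np, cv2
from cell import env, viewer
def cloud(n,d):
    c=viewer.calibration(n); f=210/np.tan(np.radians(c["fovy"])/2)
    v,u=np.mgrid[:420,:560]
    P=np.stack([(u-c["cx"])/f*d,(v-c["cy"])/f*d,d],-1); E=c["extrinsics"]
    W=(P-E[:3,3])@E[:3,:3]; W[d==0]=np.nan
    return W
E
python3 - <<'E'
from h import *
t=np.load("pics/top0.npz"); s=np.load("pics/side0.npz")
a=cv2.resize(t["p"][205:280,135:245],None,fx=5,fy=5,interpolation=2)
b=cv2.resize(s["p"][145:235,215:275],None,fx=4.16,fy=4.16,interpolation=2)[:375]
b=np.pad(b,((0,375-b.shape[0]),(0,0),(0,0)))
cv2.imwrite("pics/crop1.png",np.hstack([a,b])[:,:,::-1])
for n,q in(("top",t),("side",s)):
    W=cloud(n,q["d"]).reshape(-1,3); 
    print(n,"table z",np.nanmedian(W[(W[:,0]>.3)&(W[:,0]<.7)&(abs(W[:,1])<.3)&(abs(W[:,2])<.01)][:,2]))
    # rail region
    for name,(x0,x1,y0,y1) in dict(rail=(.40,.62,.05,.35),work=(.4,.62,-.5,-.1)).items():
        m=(W[:,0]>x0)&(W[:,0]<x1)&(W[:,1]>y0)&(W[:,1]<y1)
        Q=W[m]
        for lo,hi in((.01,.025),(.04,.052),(.06,.09),(.1,.115),(.118,.15),(.15,.2),(.2,.22)):
            R=Q[(Q[:,2]>lo)&(Q[:,2]<hi)]
            if len(R)>5: print(name,lo,hi,len(R),R.mean(0).round(4),R.min(0).round(3),R.max(0).round(3))
E
```

```text
top table z -0.0006559720194904113
rail 0.01 0.025 1861 [0.5084 0.2258 0.0177] [0.4   0.05  0.011] [0.576 0.349 0.025]
rail 0.04 0.052 239 [0.5119 0.2352 0.0476] [0.47  0.119 0.04 ] [0.554 0.35  0.052]
rail 0.06 0.09 133 [0.5089 0.2341 0.0783] [0.4   0.175 0.061] [0.548 0.333 0.09 ]
rail 0.1 0.115 49 [0.4832 0.21   0.1088] [0.401 0.146 0.101] [0.619 0.321 0.115]
rail 0.118 0.15 174 [0.4808 0.2015 0.1289] [0.402 0.15  0.118] [0.618 0.331 0.143]
work 0.01 0.025 259 [ 0.5223 -0.2792  0.013 ] [ 0.467 -0.376  0.01 ] [ 0.578 -0.177  0.025]
work 0.04 0.052 20 [ 0.5302 -0.2719  0.0411] [ 0.489 -0.366  0.04 ] [ 0.556 -0.143  0.046]
work 0.06 0.09 75 [ 0.5168 -0.2777  0.0815] [ 0.508 -0.362  0.062] [ 0.528 -0.143  0.09 ]
work 0.1 0.115 429 [ 0.518  -0.2746  0.1088] [ 0.503 -0.413  0.1  ] [ 0.537 -0.143  0.115]
work 0.118 0.15 207 [ 0.5178 -0.2877  0.1381] [ 0.498 -0.38   0.119] [ 0.537 -0.174  0.15 ]
work 0.15 0.2 158 [ 0.5203 -0.2824  0.1746] [ 0.496 -0.379  0.15 ] [ 0.539 -0.176  0.199]
work 0.2 0.22 207 [ 0.517  -0.2741  0.2078] [ 0.491 -0.379  0.201] [ 0.544 -0.176  0.212]
side table z -0.
[... 276 characters left out ...]
.115 93 [0.4773 0.2019 0.1081] [0.4   0.145 0.1  ] [0.62  0.326 0.115]
rail 0.118 0.15 127 [0.4889 0.1913 0.1277] [0.402 0.146 0.118] [0.62  0.328 0.139]
work 0.01 0.025 714 [ 0.5243 -0.2727  0.0135] [ 0.465 -0.379  0.01 ] [ 0.579 -0.144  0.025]
work 0.06 0.09 135 [ 0.5117 -0.3004  0.0845] [ 0.508 -0.407  0.077] [ 0.514 -0.198  0.09 ]
work 0.1 0.115 1198 [ 0.5186 -0.3073  0.1078] [ 0.5   -0.416  0.1  ] [ 0.537 -0.146  0.115]
work 0.118 0.15 772 [ 0.5158 -0.3061  0.1375] [ 0.498 -0.385  0.118] [ 0.538 -0.178  0.15 ]
work 0.15 0.2 704 [ 0.5237 -0.3073  0.1775] [ 0.495 -0.383  0.15 ] [ 0.541 -0.178  0.2  ]
work 0.2 0.22 548 [ 0.518  -0.3136  0.2071] [ 0.491 -0.383  0.2  ] [ 0.545 -0.179  0.21 ]
```

View pics/crop1.png

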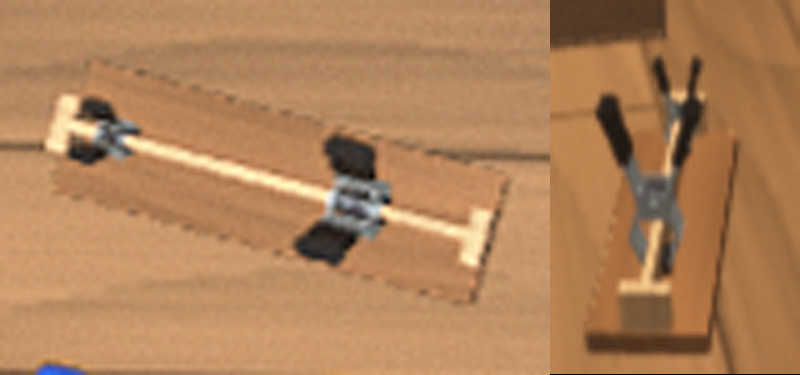

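The crop confirms it: the large black and steel clamp sits on the rail at crop (350,200), and the small one is parked at crop (100,130). Next I'll measure it precisely.

```bash
cat >> h.py <<'E'
def line(R):
    R=R[:,:2]; vx,vy,x,y=cv2.fitLine(R.astype(np.float32),cv2.DIST_HUBER,0,.001,.001).ravel()
    s=np.sign(vy); return np.array([vx,vy])*s,np.array([x,y])
E
python3 - <<'E'
from h import *
for n in("top","side"):
    q=np.load(f"pics/{n}0.npz"); p=q["p"].astype(int); W=cloud(n,q["d"]); F=W.reshape(-1,3); C=p.reshape(-1,3); v=C.max(1)
    dark=v<75
    box=lambda x0,x1,y0,y1,z0,z1:(F[:,0]>x0)&(F[:,0]<x1)&(F[:,1]>y0)&(F[:,1]<y1)&(F[:,2]>z0)&(F[:,2]<z1)
    m=box(.46,.56,.11,.34,.044,.051)&(C[:,0]>150)&(C[:,0]-C[:,2]>30)
    d,c=line(F[m]); print(n,"lath",m.sum(),d,"c",c,"yaw",np.arctan2(-d[0],d[1]),"ext",((F[m][:,:2]-c)@d).min(),((F[m][:,:2]-c)@d).max())
    nrm=np.array([d[1],-d[0]])
    for nm,zz in(("bars",(.122,.145)),("low",(.1,.145)),("pin",(.066,.09))):
        m=box(.43,.56,.13,.24,*zz); 
        if nm!="pin": m&=dark
        R=F[m]; a=(R[:,:2]-c)@nrm; b=(R[:,:2]-c)@d
        print(nm,m.sum(),"across",a.min(),a.max(),"along",b.min(),b.max(),"mean",R.mean(0))
        mid=c+nrm*(a.min()+a.max())/2+d*(b.min()+b.max())/2; print("  mid",mid, "zmax",R[:,2].max())
    m=box(.49,.55,-.42,-.14,.105,.114)&(C[:,0]>110)&(C[:,0]-C[:,2]>25)
    d,c=line(F[m]); nrm=np.array([d[1],-d[0]]);a=(F[m][:,:2]-c)@nrm;b=(F[m][:,:2]-c)@d
    print("edge",m.sum(),d,c,"yaw",np.arctan2(-d[0],d[1]),np.percentile(a,[2,98]),b.min(),b.max(),"z",np.median(F[m][:,2]))
    for y0,y1 in((-.23,-.14),(-.42,-.33)):
        m=box(.48,.56,y0,y1,.195,.215)&(v<90); R=F[m]; print("fit",m.sum(),R.min(0),R.max(0),"mid",(R.min(0)+R.max(0))/2)
    for nm,b in dict(glue=(.55,.7,-.06,.06,.04,.2),green=(.55,.7,.1,.22,.03,.2),blue=(.35,.46,.08,.35,.03,.2),var=(.63,.85,0,.12,.05,.2)).items():
        R=F[box(*b)]; print(nm,len(R),R.min(0),R.max(0)) if len(R) else 0
E
```

```text
top lath 171 [0.24524467 0.9694612 ] c [0.5047633  0.20822386] yaw -0.24777207 ext -0.0893724983698932 0.13522329070579114
bars 83 across -0.030319475907933928 0.02892961878066437 along -0.033631168383706604 -0.011728883920309761 mean [0.49843887 0.18626994 0.13527949]
  mid [0.49852744 0.18640689] zmax 0.14280022435392545
low 121 across -0.030319475907933928 0.02892961878066437 along -0.033631168383706604 -0.011728883920309761 mean [0.49836164 0.18549011 0.12811921]
  mid [0.49852744 0.18640689] zmax 0.14280022435392545
pin 84 across -0.011647207873519238 0.01152239130362384 along -0.03476101161152085 -0.00687876092129621 mean [0.49924072 0.18751501 0.07725456]
  mid [0.49959684 0.1880551 ] zmax 0.08957991635102874
edge 392 [-0.02056974  0.9997884 ] [ 0.51794374 -0.27283674] yaw 0.020571189 [-0.0053894   0.00514098] -0.13983408395042082 0.1298110157980909 z 0.10912240745950219
fit 105 [ 0.49072898 -0.20028414  0.19562989] [ 0.53962774 -0.1766701   0.21235584] mid [ 0.51517836 -0.18847712  0.20399286]
fit 98 [ 0.49645911 -0.37874608  0.19532817] [ 0.54358179 -0.35528725  0.21157606] 
[... 1155 characters left out ...]
 yaw 0.022882417 [-0.00650717  0.0071733 ] -0.10759157010766521 0.1619929425679159 z 0.10885148446530346
fit 192 [ 0.49102483 -0.20372827  0.19505491] [ 0.54055012 -0.18221744  0.21044162] mid [ 0.51578747 -0.19297285  0.20274827]
fit 390 [ 0.4945596  -0.38341336  0.19509076] [ 0.54506517 -0.36076602  0.21047152] mid [ 0.51981239 -0.37208969  0.20278114]
glue 984 [ 0.62156695 -0.04773569  0.04000156] [6.76462401e-01 1.97185803e-05 1.50869934e-01]
green 368 [0.6132135  0.14373859 0.03006467] [0.67476939 0.17645979 0.12051518]
blue 576 [0.35120362 0.16639532 0.0312217 ] [0.41662924 0.33986611 0.12097299]
var 1624 [6.32369852e-01 1.97185803e-05 5.01144305e-02] [0.84998625 0.11995671 0.17067697]
```

```bash
cat >> h.py <<'E'
from scipy.spatial.transform import Rotation as Ro
def go(x,y,z,ang=None):
    "shift/turn units to reach TCP x,y,z, tool down, closing axis at world angle ang"
    s=env.state(); R=Ro.from_quat(s["orientation"]); M=R.as_matrix()
    if ang is None: ang=np.arctan2(M[1,1],M[0,1])
    ty=np.array([np.cos(ang),np.sin(ang),0]); tz=np.array([0,0,-1.]); 
    if ty@M[:,1]<0: ty=-ty
    T=np.stack([np.cross(ty,tz),ty,tz],1)
    print("t",s["clock"],"shift",(M.T@(np.array([x,y,z])-s["eef_pos"])/.2).round(3),"turn",(np.degrees((R.inv()*Ro.from_matrix(T)).as_rotvec())/30).round(3),"pos",s["eef_pos"].round(4),"q",s["qpos"].round(2),"F",s["ft_force"].round(1),"w",s["width"],"g",s["grasp_force"])
E
python3 -c "
from h import *
go(.33,-.40,.32,-.69);go(.44,-.05,.32,-.2457);go(.499,.1855,.3,-.2457)"
```

```text
t 0.1 shift [ 0.641 -0.612 -0.49 ] turn [-0.002 -0.    -0.842] pos [ 0.266  -0.5652  0.2219] q [ 1.11  0.33 -0.06  1.46  0.02  1.35 -0.09] F [0.1 0.1 0. ] w 0.08665452617309823 g 0.0
t 0.1 shift [ 1.884 -1.961 -0.488] turn [-2.000e-03 -1.000e-03 -1.691e+00] pos [ 0.266  -0.5652  0.2219] q [ 1.11  0.33 -0.06  1.46  0.02  1.35 -0.09] F [0.1 0.1 0. ] w 0.08665452617309823 g 0.0
t 0.1 shift [ 2.653 -2.901 -0.387] turn [-2.000e-03 -1.000e-03 -1.691e+00] pos [ 0.266  -0.5652  0.2219] q [ 1.11  0.33 -0.06  1.46  0.02  1.35 -0.09] F [0.1 0.1 0. ] w 0.08665452617309823 g 0.0
```

```bash
python3 -m handwheel '[[[0,0,-0.3],[0,0,0],87],[[0,0,-0.5],[0,0,0],87],[[0.2,-0.2,-0.5],[0,0,-0.2],87],[[0.9,-0.9,-0.5],[0,0,-0.9],87],[[0.9,-0.9,-0.5],[0,0,-0.9],87],[[0.9,-0.9,-0.5],[0,0,-0.9],87],[[0.9,-0.9,-0.5],[0,0,-0.9],87],[[0.9,-0.9,-0.5],[0,0,-0.9],87],[[0.9,-0.9,-0.5],[0,0,-0.9],87],[[0.9,-0.9,-0.5],[0,0,-0.9],87]]'
python3 -c "
from h import *
go(.44,-.03,.32,-.2457);go(.499,.1855,.25,-.2457)"
```

```text
clock: 0.93
eef_pos: [0.3538, -0.3232, 0.323]
orientation: [0.897, 0.442, 0.0, 0.0]
ft_force: [-0.2, -0.5, 0.7]
width: 0.087
grasp_force: 0.0
t 0.9333 shift [ 1.426 -0.551  0.014] turn [ 0.002  0.001 -0.781] pos [ 0.3538 -0.3232  0.323 ] q [ 0.93 -0.01 -0.28  1.65 -0.    1.5  -0.  ] F [-0.2 -0.5  0.7] w 0.08704451373276582 g 0.0
t 0.9333 shift [ 2.46  -0.973  0.364] turn [ 0.002  0.001 -0.781] pos [ 0.3538 -0.3232  0.323 ] q [ 0.93 -0.01 -0.28  1.65 -0.    1.5  -0.  ] F [-0.2 -0.5  0.7] w 0.08704451373276582 g 0.0
```

```bash
python3 -m handwheel '[[[0.95,-0.37,0],[0,0,-0.78],87],[[0.95,-0.37,0],[0,0,-0.78],87],[[0.95,-0.37,0],[0,0,-0.78],87],[[0.95,-0.37,0],[0,0,-0.78],87],[[0.95,-0.37,0],[0,0,-0.78],87],[[0.95,-0.37,0],[0,0,-0.78],87],[[0.95,-0.37,0],[0,0,-0.78],87]]'
python3 -c "
from h import *
go(.499,.1855,.25,-.2457)"
```

```text
clock: 1.52
eef_pos: [0.4107, -0.13, 0.3226]
orientation: [0.789, 0.614, -0.0, 0.0]
ft_force: [-0.5, 0.2, 0.1]
width: 0.087
grasp_force: 0.0
t 1.5167 shift [1.638 0.039 0.362] turn [ 0.     0.001 -0.006] pos [ 0.4107 -0.13    0.3226] q [ 0.75 -0.12 -0.49  1.74 -0.06  1.51  0.02] F [-0.5  0.2  0.1] w 0.08696306907848392 g 0.0
```

```bash
python3 -m handwheel '[[[0.9,0.02,0],[0,0,0],87],[[0.9,0.02,0],[0,0,0],87],[[0.9,0.02,0],[0,0,0],87],[[0.9,0.02,0],[0,0,0],87],[[0.9,0.02,0],[0,0,0],87],[[0.9,0.02,0],[0,0,0],87]]'
python3 -c "
from h import *
go(.499,.1855,.22,-.2457)"
```

```text
clock: 2.02
eef_pos: [0.4597, 0.0447, 0.3224]
orientation: [0.789, 0.614, 0.0, -0.001]
ft_force: [0.4, 0.0, 0.1]
width: 0.0872
grasp_force: 0.0
t 2.0167 shift [0.73  0.018 0.513] turn [-0.001 -0.002 -0.005] pos [0.4597 0.0447 0.3224] q [ 0.57 -0.04 -0.73  1.67 -0.03  1.5  -0.41] F [0.4 0.  0.1] w 0.08715520118569708 g 0.0
```

```bash
python3 -m handwheel '[[[0.73,0.02,0.2],[0,0,0],87],[[0.73,0.02,0.3],[0,0,0],87],[[0.73,0.02,0.4],[0,0,0],87],[[0.73,0.02,0.5],[0,0,0],87],[[0.73,0.02,0.5],[0,0,0],87],[[0.73,0.02,0.5],[0,0,0],87],[[0.73,0.02,0.5],[0,0,0],87]]'
python3 - <<'E'
from h import *
go(.499,.1855,.115,-.2457)
p,d=viewer.snapshot("side");cv2.imwrite("pics/s1.png",cv2.resize(p[110:260,150:350],None,fx=4,fy=4)[:,:,::-1])
E
```

```text
clock: 2.6
eef_pos: [0.4997, 0.181, 0.2217]
orientation: [0.791, 0.612, -0.001, -0.0]
ft_force: [0.3, 0.4, -0.0]
width: 0.0872
grasp_force: 0.0
t 2.6 shift [ 0.022 -0.008  0.534] turn [-0.004  0.002 -0.015] pos [0.4997 0.181  0.2217] q [ 0.34  0.23 -0.88  1.67  0.18  1.33 -0.82] F [ 0.3  0.4 -0. ] w 0.08718050061315433 g 0.0
```

View pics/s1.png

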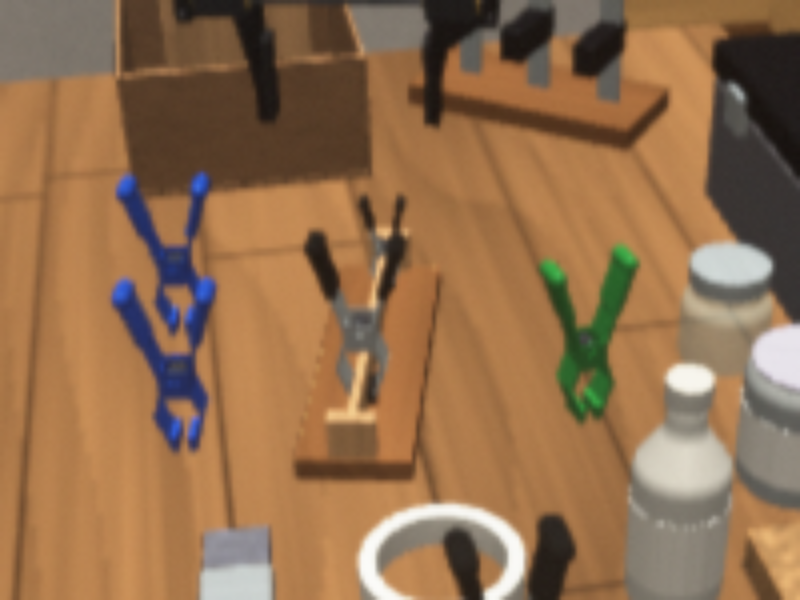

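The fingers (crop 260,110 and 430,110) straddle the clamp line, with the clamp at crop (360,310) below. I'll lower now.

```bash
python3 -m handwheel '[[[0.02,-0.01,0.1],[0,0,-0.02],87],[[0.02,-0.01,0.2],[0,0,-0.02],87],[[0.02,-0.01,0.3],[0,0,-0.02],87],[[0.02,-0.01,0.4],[0,0,-0.02],87],[[0.02,-0.01,0.48],[0,0,-0.02],87],[[0.02,-0.01,0.53],[0,0,-0.02],87],[[0.02,-0.01,0.53],[0,0,-0.02],87],[[0.02,-0.01,0.53],[0,0,-0.02],87]]'
python3 -m handwheel '[[[0,0,0],[0,0,0],60],[[0,0,0],[0,0,0],56],[[0,0,0],[0,0,0],52],[[0,0,0],[0,0,0],48],[[0,0,0],[0,0,0],44],[[0,0,0],[0,0,0],40],[[0,0,0],[0,0,0],37],[[0,0,0],[0,0,0],34],[[0,0,0],[0,0,0],31],[[0,0,0],[0,0,0],28],[[0,0,0],[0,0,0],28],[[0,0,0],[0,0,0],28]]' 28
python3 -c "
from h import *
go(.499,.1855,.115,-.2457)"
```

```text
clock: 3.32
eef_pos: [0.4991, 0.1866, 0.1175]
orientation: [0.787, 0.616, 0.0, 0.0]
ft_force: [0.1, 0.4, 0.4]
width: 0.0872
grasp_force: 0.0
clock: 4.32
eef_pos: [0.5, 0.1892, 0.1194]
orientation: [0.787, 0.617, 0.002, 0.001]
ft_force: [-1.8, 0.1, 20.7]
width: 0.0292
grasp_force: 17.0
t 4.3167 shift [-0.019 -0.001  0.022] turn [ 0.008 -0.005  0.01 ] pos [0.5    0.1892 0.1194] q [ 0.29  0.33 -0.85  1.8   0.27  1.13 -0.9 ] F [-1.8  0.1 20.7] w 0.02918496981876093 g 16.95662945508957
```

```bash
python3 -m handwheel '[[[0,0,-0.02],[0,0,0],28],[[0,0,-0.04],[0,0,0],28],[[0,0,-0.06],[0,0,0],28],[[0,0,-0.1],[0,0,0],28],[[0,0,-0.15],[0,0,0],28],[[0,0,-0.2],[0,0,0],28],[[0,0,-0.3],[0,0,0],28],[[0,0,-0.4],[0,0,0],28],[[0,0,-0.5],[0,0,0],28],[[0,0,-0.6],[0,0,0],28],[[0,0,-0.6],[0,0,0],28],[[0,0,-0.6],[0,0,0],28]]'
python3 - <<'E'
from h import *
go(.499,.1855,.34,-.2457)
o=[]
for n,sl in(("side",np.s_[60:210,140:340]),("top",np.s_[180:330,110:310])):
    p,d=viewer.snapshot(n);np.savez(f"pics/{n}2.npz",p=p,d=d);o.append(cv2.resize(p[sl],None,fx=2.0*2-.0,fy=4)[:,:,::-1])
cv2.imwrite("pics/s2.png",cv2.resize(np.hstack(o),(800,300)))
E
```

```text
clock: 5.32
eef_pos: [0.4987, 0.1879, 0.2379]
orientation: [0.787, 0.617, 0.001, 0.001]
ft_force: [0.3, 0.1, -1.4]
width: 0.0285
grasp_force: 16.2
t 5.3167 shift [-0.011  0.005 -0.511] turn [ 0.004 -0.002  0.009] pos [0.4987 0.1879 0.2379] q [ 0.34  0.22 -0.89  1.65  0.17  1.36 -0.82] F [ 0.3  0.1 -1.4] w 0.02846791224925981 g 16.185293197631836
```

View pics/s2.png

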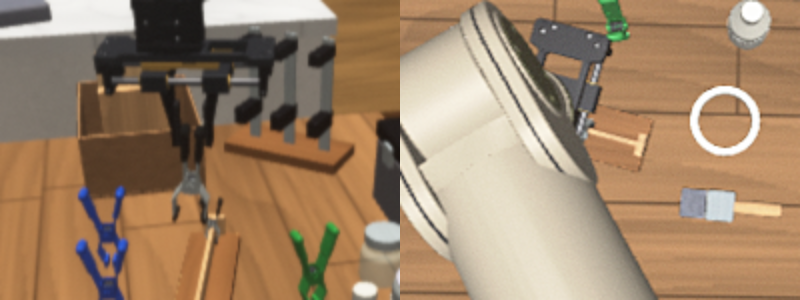

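The clamp is held with its jaws spread, at crop (190,195), and is clear of the rail. Next I'll measure its offset from the TCP.

```bash
python3 - <<'E'
from h import *
q=np.load("pics/side2.npz"); F=cloud("side",q["d"]).reshape(-1,3)
t=np.array([.4987,.1879,.2379]); D=F-t; a=-.2457
ax=D[:,0]*np.cos(a)+D[:,1]*np.sin(a); al=-D[:,0]*np.sin(a)+D[:,1]*np.cos(a)
m=(abs(ax)<.06)&(abs(al)<.05)&(D[:,2]>-.13)
for z in np.arange(-.12,.03,.006):
    k=m&(D[:,2]>z)&(D[:,2]<=z+.006)
    if k.sum()>1: print(z.round(3),k.sum(),"across",ax[k].min().round(4),ax[k].max().round(4),"along",al[k].min().round(4),al[k].max().round(4))
print(D[m][:,2].min())
E
```

```text
-0.102 7 across -0.0249 0.014 along -0.0117 -0.0008
-0.096 20 across -0.0266 0.0142 along -0.0138 0.0073
-0.09 20 across -0.026 0.0147 along -0.0134 0.0091
-0.084 8 across -0.0259 0.0159 along -0.0143 -0.0032
-0.078 9 across -0.0253 0.0171 along -0.0151 0.0103
-0.072 16 across -0.0262 0.0161 along -0.0136 0.0086
-0.066 22 across -0.023 0.0134 along -0.0127 0.0086
-0.06 33 across -0.017 0.01 along -0.0147 0.0108
-0.054 24 across -0.0138 0.0075 along -0.0167 0.0117
-0.048 36 across -0.0112 0.0066 along -0.0163 0.0117
-0.042 21 across -0.0108 0.0067 along -0.0143 0.0102
-0.036 11 across -0.0104 0.0074 along -0.0145 0.0075
-0.03 12 across -0.01 0.008 along -0.0137 0.0082
-0.024 7 across -0.0092 0.0071 along -0.0125 -0.0103
-0.018 21 across -0.0116 0.0122 along -0.0156 0.0062
-0.012 23 across -0.0113 0.0128 along -0.0133 0.0064
-0.006 24 across -0.0109 0.0135 along -0.0128 0.0049
0.0 44 across -0.0197 0.0258 along -0.0137 0.0057
0.006 44 across -0.0194 0.0256 along -0.0141 0.0055
0.012 50 across -0.019 0.0256 along -0.0149 0.01
0.018 57 across -0.0208 0.0256 along -0.0156 0.0106
0.024 24 across -0.0227 0.0271 along -0.0112 0.0033
-0.10093950932714024
```

```bash
python3 -m handwheel '[[[0,0,-0.15],[0,0,0],25],[[0,0,-0.3],[0,0,0],25],[[0,0,-0.45],[0,0,0],25],[[0,0,-0.57],[0,0,0],25],[[0,0,-0.57],[0,0,0],25],[[0,0,-0.57],[0,0,0],25]]'
python3 -c "
from h import *
go(.5,.05,.352,.0217);go(.5235,-.278,.352,.0217)"
```

```text
clock: 5.92
eef_pos: [0.4984, 0.1878, 0.3505]
orientation: [0.787, 0.617, 0.0, 0.0]
ft_force: [0.0, -0.8, -1.9]
width: 0.0254
grasp_force: 17.0
t 5.9167 shift [-0.667  0.172 -0.008] turn [ 0.001 -0.    -0.501] pos [0.4984 0.1878 0.3505] q [ 0.34  0.18 -0.89  1.45  0.14  1.58 -0.79] F [ 0.  -0.8 -1.9] w 0.025404257850870016 g 16.96135550737381
t 5.9167 shift [-2.232  0.677 -0.008] turn [ 0.001 -0.    -0.501] pos [0.4984 0.1878 0.3505] q [ 0.34  0.18 -0.89  1.45  0.14  1.58 -0.79] F [ 0.  -0.8 -1.9] w 0.025404257850870016 g 16.96135550737381
```

```bash
python3 -m handwheel '[[[-0.1,0.03,0],[0,0,-0.1],25],[[-0.22,0.07,-0.01],[0,0,-0.2],25],[[-0.35,0.1,-0.01],[0,0,-0.3],25],[[-0.48,0.14,-0.01],[0,0,-0.4],25],[[-0.6,0.17,-0.01],[0,0,-0.5],25],[[-0.7,0.2,-0.01],[0,0,-0.5],25],[[-0.8,0.24,-0.01],[0,0,-0.5],25],[[-0.8,0.24,-0.01],[0,0,-0.5],25]]'
python3 -c "
from h import *
go(.5235,-.278,.352,.0217)"
```

```text
clock: 6.58
eef_pos: [0.5065, 0.0152, 0.3501]
orientation: [0.702, 0.712, -0.002, -0.001]
ft_force: [0.6, -0.4, -2.6]
width: 0.0255
grasp_force: 16.9
t 6.5833 shift [-1.467  0.064 -0.008] turn [-0.007  0.003 -0.014] pos [0.5065 0.0152 0.3501] q [ 0.62  0.09 -0.78  1.51  0.06  1.57 -0.15] F [ 0.6 -0.4 -2.6] w 0.025539759980973638 g 16.90502554178238
```

```bash
python3 -m handwheel '[[[-0.15,0.01,-0.01],[0,0,0],25],[[-0.3,0.02,-0.01],[0,0,0],25],[[-0.45,0.02,-0.01],[0,0,0],25],[[-0.6,0.03,-0.01],[0,0,0],25],[[-0.7,0.03,-0.01],[0,0,0],25],[[-0.75,0.03,-0.01],[0,0,0],25],[[-0.75,0.03,-0.01],[0,0,0],25]]'
python3 -m handwheel '[[[-0.15,0.01,0],[0,0,0],25],[[-0.3,0.02,0],[0,0,0],25],[[-0.45,0.02,0],[0,0,0],25],[[-0.58,0.03,0],[0,0,0],25],[[-0.67,0.03,0],[0,0,0],25],[[-0.71,0.03,0],[0,0,0],25],[[-0.71,0.03,0],[0,0,0],25],[[-0.71,0.03,0],[0,0,0],25]]'
python3 - <<'E'
from h import *
go(.5235,-.278,.26,.0217)
o=[]
for n,sl in(("side",np.s_[180:400,180:400]),("top",np.s_[150:300,290:480])):
    p,d=viewer.snapshot(n);np.savez(f"pics/{n}3.npz",p=p,d=d);o.append(cv2.resize(p[sl],(400,400))[:,:,::-1])
cv2.imwrite("pics/s3.png",np.hstack(o))
E
```

```text
clock: 7.17
eef_pos: [0.5152, -0.1312, 0.3527]
orientation: [0.701, 0.713, -0.001, -0.001]
ft_force: [-0.2, -0.0, -1.5]
width: 0.0253
grasp_force: 16.9
clock: 7.83
eef_pos: [0.5253, -0.2689, 0.3545]
orientation: [0.699, 0.715, 0.0, -0.0]
ft_force: [-0.0, 1.0, -1.1]
width: 0.0257
grasp_force: 16.9
t 7.8333 shift [-0.046 -0.01   0.472] turn [ 0.    -0.002  0.002] pos [ 0.5253 -0.2689  0.3545] q [ 0.86  0.27 -0.59  1.3   0.15  1.61  0.31] F [-0.   1.  -1.1] w 0.02567370318100205 g 16.885354220867157
```

View pics/s3.png

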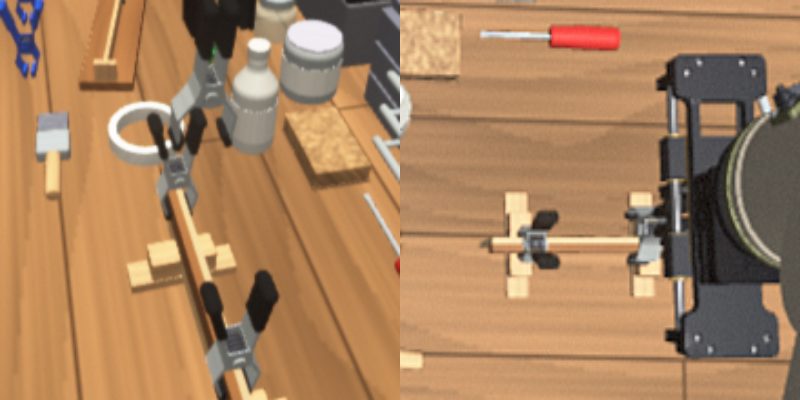

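The side crop shows the held clamp at (205,85). It appears offset there only because it is high. In the top crop the gripper at (700,200) is to the right for the same reason. I'll lower it partway and measure again.

```bash
python3 -m handwheel '[[[-0.05,-0.01,0.08],[0,0,0],25],[[-0.05,-0.01,0.16],[0,0,0],25],[[-0.05,-0.01,0.24],[0,0,0],25],[[-0.05,-0.01,0.32],[0,0,0],25],[[-0.05,-0.01,0.4],[0,0,0],25],[[-0.05,-0.01,0.47],[0,0,0],25],[[-0.05,-0.01,0.47],[0,0,0],25],[[-0.05,-0.01,0.47],[0,0,0],25]]'
cat > m.py <<'E'
from h import *
import sys
k=sys.argv[1]
go(.5235,-.278,.188,.0217)
p,d=viewer.snapshot("side"); np.savez(f"pics/side{k}.npz",p=p,d=d)
cv2.imwrite(f"pics/s{k}.png",cv2.resize(p[200:400,190:390],(600,600),interpolation=2)[:,:,::-1])
F=cloud("side",d).reshape(-1,3); zt=env.state()["eef_pos"][2]
a=.0217; D=F-[.518,-.28,0]
ax=D[:,0]*np.cos(a)+D[:,1]*np.sin(a); al=-D[:,0]*np.sin(a)+D[:,1]*np.cos(a)
m=(abs(ax)<.06)&(abs(al)<.05)&(F[:,2]>.08)
for z in np.arange(zt-.105,zt+.03,.008):
    k=m&(F[:,2]>z)&(F[:,2]<=z+.008)
    if k.sum()>1: print(z.round(3),k.sum(),"across",ax[k].min().round(4),ax[k].max().round(4),"along",al[k].min().round(4),al[k].max().round(4))
e=m&(abs(F[:,2]-.109)<.004)&(p.reshape(-1,3)[:,0]>120);print("edge",e.sum(),np.percentile(ax[e],[3,97]) if e.sum() else 0)
E
python3 m.py 4
```

```text
clock: 8.6
eef_pos: [0.523, -0.2797, 0.2608]
orientation: [0.699, 0.715, -0.0, -0.0]
ft_force: [0.5, 0.3, -1.4]
width: 0.0255
grasp_force: 16.9
t 8.6 shift [0.008 0.003 0.364] turn [-0.001 -0.001  0.002] pos [ 0.523  -0.2797  0.2608] q [ 0.88  0.3  -0.58  1.47  0.16  1.43  0.32] F [ 0.5  0.3 -1.4] w 0.025511417105191784 g 16.901870369911194
0.157 22 across -0.0263 0.0169 along -0.0124 0.0051
0.165 108 across -0.0264 0.0179 along -0.0126 0.01
0.173 57 across -0.0244 0.0189 along -0.0128 0.0081
0.181 41 across -0.024 0.0209 along -0.0126 0.0107
0.189 77 across -0.0236 0.0198 along -0.013 0.0115
0.197 130 across -0.0207 0.0159 along -0.0148 0.0104
0.205 125 across -0.0129 0.0107 along -0.0162 0.0095
0.213 131 across -0.0093 0.0088 along -0.0164 0.0101
0.221 65 across -0.0069 0.0101 along -0.0129 0.0094
0.229 61 across -0.0063 0.0111 along -0.0126 0.0105
0.237 39 across -0.0072 0.0132 along -0.0133 0.0052
0.245 87 across -0.0073 0.0143 along -0.0141 0.0065
0.253 84 across -0.014 0.0281 along -0.0139 0.0028
0.261 155 across -0.015 0.0278 along -0.0138 0.0108
0.269 174 across -0.0148 0.0287 along -0.0146 0.0104
0.277 263 across -0.0157 0.0291 along -0.0145 0.0097
0.285 100 across -0.0172 0.0304 along -0.0117 0.0105
edge 303 [-0.00677881  0.0070117 ]
```

View pics/s4.png

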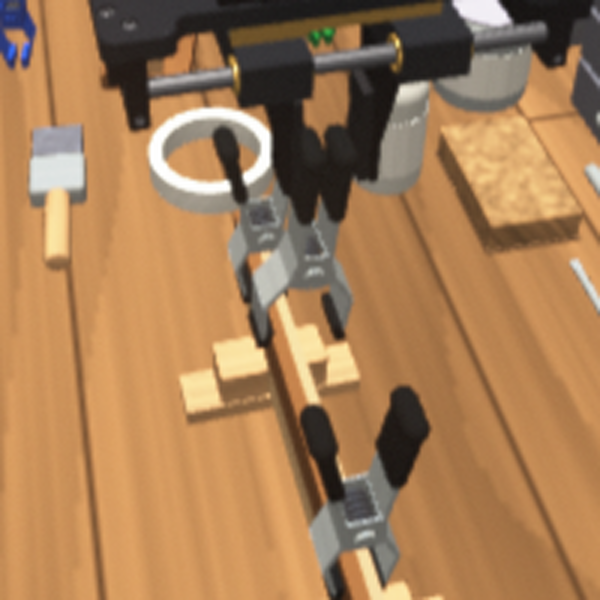

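The clamp is centred between the fitted clamps along the edge. Its pads (crop 260,325 and 335,315) straddle the edge but sit 4.5 mm toward -x, so I'll shift it across first, then lower.

```bash
python3 -m handwheel '[[[0,0.02,0],[0,0,0],25],[[0,0.025,0],[0,0,0],25],[[0,0.025,0.03],[0,0,0],25],[[0,0.025,0.07],[0,0,0],25],[[0,0.025,0.11],[0,0,0],25],[[0,0.025,0.15],[0,0,0],25],[[0,0.025,0.15],[0,0,0],25]]'
python3 m.py 5 | head -8; python3 m.py 5 | tail -1
```

```text
clock: 9.23
eef_pos: [0.527, -0.2806, 0.2281]
orientation: [0.7, 0.714, -0.0, -0.002]
ft_force: [-1.3, 0.5, -1.9]
width: 0.0253
grasp_force: 16.9
t 9.2333 shift [ 0.013 -0.017  0.2  ] turn [-0.005 -0.003 -0.002] pos [ 0.527  -0.2806  0.2281] q [ 0.87  0.32 -0.58  1.5   0.18  1.37  0.31] F [-1.3  0.5 -1.9] w 0.02534543113145567 g 16.91414773464203
0.124 17 across -0.0226 0.0213 along -0.014 0.0074
0.132 102 across -0.0225 0.021 along -0.0138 0.0093
0.14 56 across -0.0208 0.023 along -0.0139 0.0101
0.148 33 across -0.0204 0.0243 along -0.0134 0.0071
0.156 78 across -0.02 0.0233 along -0.0142 0.0098
0.164 126 across -0.0162 0.0192 along -0.016 0.0093
0.172 120 across -0.0091 0.0145 along -0.0166 0.0085
edge 230 [-0.00670312  0.00682833]
```

Centred now (-22.6 / +21.3 mm outside). I'll lower the remaining 39 mm.

```bash
python3 -m handwheel '[[[0.005,0.002,0.03],[0,0,0],25],[[0.005,0.002,0.06],[0,0,0],25],[[0.005,0.002,0.09],[0,0,0],25],[[0.005,0.002,0.12],[0,0,0],25],[[0.005,0.002,0.15],[0,0,0],25],[[0.005,0.002,0.18],[0,0,0],25],[[0.005,0.002,0.195],[0,0,0],25],[[0.005,0.002,0.195],[0,0,0],25],[[0.005,0.002,0.195],[0,0,0],25],[[0.005,0.002,0.195],[0,0,0],25]]'
python3 m.py 6
```

```text
clock: 10.17
eef_pos: [0.5286, -0.2799, 0.1919]
orientation: [0.7, 0.714, 0.0, 0.0]
ft_force: [0.4, -0.4, -1.4]
width: 0.0253
grasp_force: 16.9
t 10.1667 shift [ 0.01  -0.025  0.02 ] turn [ 0.001  0.001 -0.001] pos [ 0.5286 -0.2799  0.1919] q [ 0.87  0.35 -0.57  1.55  0.19  1.3   0.29] F [ 0.4 -0.4 -1.4] w 0.025270080938594182 g 16.891097724437714
0.087 54 across -0.0206 0.0226 along -0.049 0.0454
0.095 140 across -0.0209 0.0227 along -0.0482 0.0457
0.103 246 across -0.019 0.0238 along -0.0499 0.0499
0.111 36 across -0.0186 0.0263 along -0.0198 0.0448
0.119 70 across -0.0183 0.0259 along -0.0128 0.0096
0.127 92 across -0.0153 0.0215 along -0.0155 0.0085
0.135 106 across -0.0092 0.0161 along -0.0165 0.0099
0.143 124 across -0.0043 0.0144 along -0.0159 0.0097
0.151 59 across -0.0013 0.0155 along -0.0128 0.0103
0.159 47 across -0.0008 0.0167 along -0.0127 0.0089
0.167 29 across -0.0015 0.0189 along -0.0138 0.0019
0.175 69 across -0.0019 0.0189 along -0.0142 0.0047
0.183 54 across -0.0009 0.0202 along -0.0137 0.0036
0.191 125 across -0.0096 0.0335 along -0.014 0.008
0.199 120 across -0.0094 0.033 along -0.015 0.0071
0.207 260 across -0.0094 0.0341 along -0.0144 0.0099
0.215 79 across -0.0118 0.0361 along -0.0126 0.0088
edge 179 [-0.00681783  0.00690269]
```

View pics/s6.png

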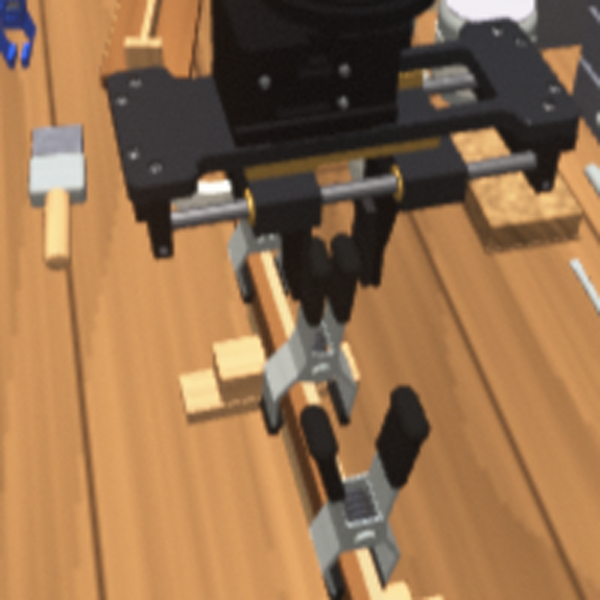

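The pads (crop 270,410 and 345,400) gape on either side of the lath. A small trim and a settle remain.

```bash
python3 -m handwheel '[[[0,-0.004,0.01],[0,0,0],25],[[0,-0.004,0.012],[0,0,0],25],[[0,-0.004,0.012],[0,0,0],25],[[0,-0.004,0.012],[0,0,0],25],[[0,-0.004,0.012],[0,0,0],25],[[0,-0.004,0.012],[0,0,0],25],[[0,-0.004,0.012],[0,0,0],25],[[0,-0.004,0.012],[0,0,0],25],[[0,-0.004,0.012],[0,0,0],25]]'
python3 m.py 7 | head -4
```

```text
clock: 10.97
eef_pos: [0.5276, -0.2799, 0.1892]
orientation: [0.7, 0.714, 0.0, 0.0]
ft_force: [0.6, 0.1, -1.4]
width: 0.0255
grasp_force: 16.9
t 10.9667 shift [ 0.01  -0.02   0.006] turn [ 0.     0.    -0.002] pos [ 0.5276 -0.2799  0.1892] q [ 0.87  0.35 -0.57  1.56  0.19  1.29  0.29] F [ 0.6  0.1 -1.4] w 0.025509503999191326 g 16.896620392799377
0.084 52 across -0.0189 0.0214 along -0.05 0.0449
0.092 130 across -0.0221 0.0224 along -0.0475 0.0444
0.1 115 across -0.0198 0.0238 along -0.0491 0.0458
```

```bash
python3 -c "
from cell import env
print(env.close_job())"
```

```text
the job is handed in; nothing more can be done
None
```

The job is handed in after about 11 s of robot time: the larger clamp is held squeezed open over the plaque's top edge, midway between the fitted clamps, pads about 9 mm clear of the wood each side and about 16 mm down, and no bump showed in the force readings; the verdict was not reported back.

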